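# Sweep the sherds of a burst pot off the kiln shelf

## Robot

A 6-joint arm with a two-finger parallel gripper is mounted at the origin on the work surface. World frame = base frame: x ahead of the robot, y to its left, z up, the work surface at z = 0. Lengths are in mm, angles in rad, forces in N, time in s.
With the tool pointing down it reaches from about 275 to 975 mm from the base axis. Payload 8.4 kg.
Tool frame: the origin (TCP) lies midway between the tips of the shut fingers; the grasp point (between the pads) lies 19 mm behind it; y points along the fingers, x is the direction in which the jaws open and shut, and the axes are right-handed (so a half turn about y gives the same grasp; the last joint's range is limited). The gripper opens to 92 mm and grips with 3 to 60 N. Pads are 20 mm wide; open, the fingers measure 128 mm over their backs; the gripper's body (75 mm by 189 mm) begins 69 mm behind the grasp point.
Start: joints at [-1.131, 0.353, 1.633, -0, 1.155, -0.002], TCP at [267.228, -564.993, 214.583] pointing down, gripper open.
Joint ranges: [-2.63, 2.63], [-0.92, 2.1], [0.06, 2.66], [-1.3, 4.44], [0, 2.69], [-3.02, 3.02]. Speed limits (rad/s): [2.22, 2.22, 2.79, 3.14, 3.14, 3.14].

## Interface

Orientations are given as a 3x3 rotation matrix whose columns are the frame's x, y, z axes.
In Python, from cell import telemetry, eyes, arm gives the robot as it stands.
- The arm moves only by the tool step_arm, never from a script. Its argument "steps" is a list of rows, each a list of 7 numbers: the shift along the tool's x, y, z in cm, then the turn, a rotation vector about the tool's x, y, z in rad, then the closure, from -1 (fully open) to 1 (shut), so that 0 is half open. A call has 1 to 12 rows; each row shifts and turns the commanded pose from where the row before left it, along the tool's axes as they then stand; what a row does not reach is not made up. A row lasts 1/8 s, in which the tool goes at most 62.5 mm and 10.7 degrees, less where a joint would pass 70% of its speed; a pose out of reach is approached as far as the arm can. A call is refused whole if a number of a shift passes 6.25 or a number of a turn 0.188, either way. A call with a gripper value outside its range is refused whole. The fingers move at their own pace and stop on an object; the grip force is fixed at half the most. Time passes only in rows, so rows that do not move let the fingers close. It gives the time, the measured TCP pose, the force and the opening at its end, in the units of the state.
- telemetry.read_state(): the state, without advancing time (a new reading comes with each control period).
- eyes.read_camera(name): name is "scene" or "side" or "wrist"; returns the picture (420x560x3 uint8, blue, green, red); there is no depth.
- eyes.camera_model(name): a dict with "vertical_fov" (degrees; the focal length in pixels is half the picture's height over the tangent of half this angle, whatever the lens; pixels are square), "cx", "cy" (the principal point, pixels), "position" and "attitude" of the camera in the world; the wrist camera has in their place "hand_eye" (4x4, takes a point from camera to tool coordinates, whose origin is the TCP and whose axes are the tool frame's). Camera axes: x right, y down, z forward; pixel columns grow to the right and rows downward; lengths in mm; the calibration is good to about 2 mm. A picture is of the moment at which its call begins: read the wrist's pose just before it. camera_model takes no time and is no camera call.
- arm.finish_job(): hands the job in, once; it reports no verdict.
The state is a dict: "time_s": time; "qpos": joint angles; "dq": joint speeds; "joint_efforts": joint torques, N m; "eef_pos": TCP position; "eef_rot": TCP orientation; "ft_force": force on the tool from outside, world axes, zero at the start; "ft_torque": the same for the moment, N m; "opening": opening from 0.0 (shut) to 1.0 (fully open).
Only numpy, scipy, OpenCV 4.12 (cv2) and the standard library are available. Lean on these libraries where they do the work, as an engineer would, in place of code of your own. Each camera call takes 0.05 s, during which the arm holds its last target. There are 200 camera calls.

## Task

A pot has burst in the firing: sweep its four terracotta sherds along the kiln shelf with your fingertips and over the end of the shelf into the black scrap tub, until none is left on the shelf or the bench. The sherds are sharp and brittle, so push them only: do not squeeze them, press hard on them or pick them up. Leave the sound cup, bowl and kiln prop standing where they are on the shelf and everything else on the bench in its place; the blue tub is for good stilts, no sherd goes in there.

Things in the scene. Friction and masses are not known exactly. Their poses are not given: they have to be found in the camera images.
- kiln_shelf: Cream rimless kiln shelf, 280 mm (x) by 360 mm (y), fixed, turned up to 9 degrees. Origin: on the bench under its centre; top face at z = +76 mm, ends at y = -180 and +180 mm, a tub at each. Sherds: two, over 80 mm apart, in each of two strips along y (x about -88 and +88 mm), clear to both ends; sound ware stands in the middle row (x about 0).
- scrap_tub: Black open tub, 280 mm (x) by 180 mm (y), 56 mm high, walls and floor 4 mm, fixed. Parallel to the shelf at its +y or -y end, its near wall about 20 mm under the overhanging slab (16 mm thick, underside at 60 mm), so what goes over that end falls in. Origin: middle of its underside, on the bench. Some cream sherds from earlier lie on its floor.
- stilt_tub: Blue open plastic tub of the same size as the scrap tub, at the opposite end of the kiln shelf, holding white three-armed kiln stilts. No sherd may go in. Origin: middle of its underside, on the bench.
- sherd_a: One of four sherds of a burst pot: a red-brown, slightly arched scrap with an irregular outline, about 42 x 35 mm, 8 mm thick, about 28 g, lying arch up on the shelf at any yaw, its crown 11 mm above the shelf; within 25 mm of its origin in plan. Origin: middle of its underside (at the shelf's top face while there), z up. Loose; slides under a light push.
- sherd_b: One of four sherds of a burst pot: a red-brown, slightly arched scrap with an irregular outline, about 42 x 35 mm, 8 mm thick, about 28 g, lying arch up on the shelf at any yaw, its crown 11 mm above the shelf; within 25 mm of its origin in plan. Origin: middle of its underside (at the shelf's top face while there), z up. Loose; slides under a light push.
- sherd_c: One of four sherds of a burst pot: a red-brown, slightly arched scrap with an irregular outline, about 42 x 35 mm, 8 mm thick, about 28 g, lying arch up on the shelf at any yaw, its crown 11 mm above the shelf; within 25 mm of its origin in plan. Origin: middle of its underside (at the shelf's top face while there), z up. Loose; slides under a light push.
- sherd_d: One of four sherds of a burst pot: a red-brown, slightly arched scrap with an irregular outline, about 42 x 35 mm, 8 mm thick, about 28 g, lying arch up on the shelf at any yaw, its crown 11 mm above the shelf; within 25 mm of its origin in plan. Origin: middle of its underside (at the shelf's top face while there), z up. Loose; slides under a light push.
- cup: Sound unglazed pinkish cup, 56 mm across and 58 mm high, 90 g, loose, standing in the middle row of the kiln shelf. Origin: centre of its foot, z up. Leave it.
- bowl: Sound unglazed cream bowl, 58 mm across and 40 mm high, 80 g, loose, standing in the middle row of the kiln shelf. Origin: centre of its foot, z up. Leave it.
- prop: Whitish square kiln prop, 36 x 36 mm and 55 mm high, loose, standing in the middle row of the kiln shelf. Origin: centre of its foot, z up. Leave it.
- glaze_jar: Green glass jar with a white lid, 72 mm across and about 85 mm high, loose on the bench at the right. Origin: centre of its foot. Leave it.
- knife: Potter's knife with a wooden handle, 190 mm long and 12 mm high, lying loose on the bench at the left. Origin: near its middle, on the bench. Leave it.
- rib: Flat steel shaping rib, about 64 x 88 mm and 6 mm thick, lying loose on the bench at the left. Origin: its middle, on the bench. Leave it.
Not all that is in view belongs to the job. Leave any purple look-alike of the cup alone. Leave any purple look-alike of the sherd_d alone.

How it is judged:
By the outcome, as a careful person would: the job done as asked, in the order asked, and still so for the second after the job is handed in, with the robot touching nothing.
It also fails if it takes over 72 s, if anything falls off the work surface, if the arm or the gripper's body presses on something with over 40 N, if the wrist force passes 120 N, or if a joint passes its speed limit or range.

## Working session

There is one attempt and no reset: what is moved stays moved. The work goes in short steps, Python scripts to look and compute and a tool call to move; the robot and the scene stay as the last step left them, time stands still between calls to the robot, and variables do not carry over. Pictures are saved under pics/ and viewed, about 8 in all and at most 12, crops included, and the job is handed in when it is done.

Besides the shell and the picture viewer there is one more tool, called as name([rows], argument=value, ...), one row to a line, values as JSON. step_arm: Moves the arm, as the interface text tells. Its arguments: {"type":"object","properties":{"steps":{"type":"array","items":{"type":"array","items":{"type":"number"}}}},"required":["steps"]}

```bash
mkdir -p pics; ls; cat > h.py <<'E'
import numpy as np, cv2
from cell import telemetry, eyes, arm
def model(n,st=None):
    m=eyes.camera_model(n); f=210/np.tan(np.radians(m["vertical_fov"])/2)
    if "hand_eye" in m:
        st=st or telemetry.read_state(); T=np.eye(4);T[:3,:3]=st["eef_rot"];T[:3,3]=st["eef_pos"]
        T=T@np.array(m["hand_eye"]); R,p=T[:3,:3],T[:3,3]
    else: R,p=np.array(m["attitude"]),np.array(m["position"])
    return f,m["cx"],m["cy"],R,p
def ray(M,u,v,z):
    f,cx,cy,R,p=M; d=R@np.array([(u-cx)/f,(v-cy)/f,1]); return p+d*(z-p[2])/d[2]
def proj(M,P):
    f,cx,cy,R,p=M; c=R.T@(np.array(P)-p); return c[0]/c[2]*f+cx,c[1]/c[2]*f+cy
E
python3 - <<'E'
from h import *
for n in ["scene","side"]:
    cv2.imwrite(f"pics/{n}0.png",eyes.read_camera(n)); print(eyes.camera_model(n))
s=telemetry.read_state();print(s["eef_pos"],s["eef_rot"],s["opening"],s["time_s"],eyes.camera_model("wrist"))
E
```

```text
pics
{'vertical_fov': 47.57452713210949, 'cx': 276.8645836688496, 'cy': 212.42562818804495, 'position': array([1304.34526814, -429.70547068,  937.38047693]), 'attitude': array([[ 0.48315637,  0.59237899, -0.64470695],
       [ 0.87552966, -0.32455875,  0.35792378],
       [ 0.00278124, -0.73739321, -0.675458  ]])}
{'vertical_fov': 55.03513420180328, 'cx': 271.6413138782517, 'cy': 216.58712791808017, 'position': array([-264.2571346 ,  820.02469014,  848.17534792]), 'attitude': array([[-0.74327628, -0.38149389,  0.54954779],
       [-0.66897406,  0.42845872, -0.60736877],
       [-0.00375107, -0.81907603, -0.57367272]])}
[ 267.03860799 -564.6042036   213.94764152] [[ 4.27578688e-01 -5.44626411e-04  9.03977969e-01]
 [-9.03977298e-01  1.10205234e-03  4.27579034e-01]
 [-1.22910187e-03 -9.99999244e-01 -2.11158194e-05]] 1.0001069426542917 0.1 {'vertical_fov': 63.21043189345388, 'cx': 281.6434124966971, 'cy': 212.0806511008187, 'hand_eye': array([[ 9.99998582e-01,  1.66535541e-03, -2.50594134e-04,
         6.96324648e-01],
       [ 7.16626060e-04, -2.86129981e-01,  9.58190545e-01,
        -1.69224289e+02],
       [ 1.52402532e-03, -9.58189366e-01, -2.86130769e-01,
         7.93280489e+01],
       [ 0.00000000e+00,  0.00000000e+00,  0.00000000e+00,
         1.00000000e+00]])}
```

View pics/scene0.png

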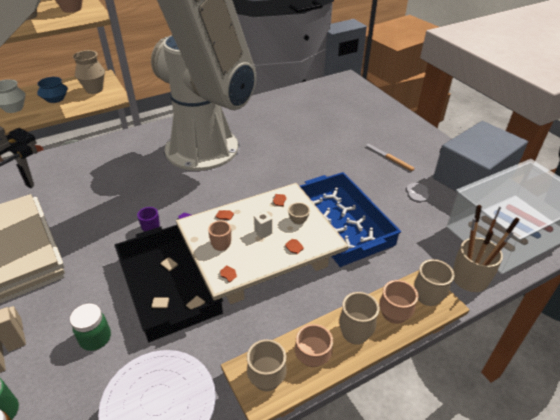

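View pics/side0.png

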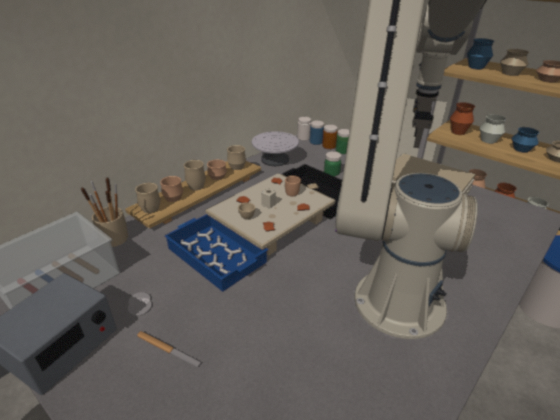

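Scene: red-brown sherds at about (225,215), (280,200), (294,246) and (228,273). The cup is at (220,236), the prop at (263,222) and the bowl at (299,213). The black tub is at the left (-y), the blue one at the right (+y). Look-alikes are a purple cup at (150,218), a purple bit at (186,218), cream scraps in the black tub, and pale marks on the shelf. I'll use only the red-brown ones on the shelf.

```bash
cat > m.py <<'E'
from h import *
def sherds(n,tag,z=84,st=None):
    st=telemetry.read_state(); im=eyes.read_camera(n); M=model(n,st)
    hsv=cv2.cvtColor(im,cv2.COLOR_BGR2HSV); 
    mk=((hsv[...,0]<13)|(hsv[...,0]>174)).astype(np.uint8)*((hsv[...,1]>165)&(hsv[...,2]>90)).astype(np.uint8)
    k,l,s,c=cv2.connectedComponentsWithStats(mk)
    out=[]
    for i in range(1,k):
        if s[i][4]<25: continue
        v,u=np.nonzero(l==i); P=np.array([ray(M,a,b,z)[:2] for a,b in zip(u,v)])
        out.append((c[i].round(),s[i][4],P.mean(0).round(),P.min(0).round(),P.max(0).round()))
    cv2.imwrite(f"pics/{tag}.png",im); return im,M,out
E
python3 - <<'E'
from m import *
for n in ["scene","side"]:
    im,M,o=sherds(n,n+"1"); print(n)
    for x in o:
        if 250<x[2][0]<900 and abs(x[2][1])<600: print(*x)
    # shelf: cream contour
    hsv=cv2.cvtColor(im,cv2.COLOR_BGR2HSV); print(hsv[255,200] if n=="scene" else hsv[190,262])
    mk=((hsv[...,1]<90)&(hsv[...,2]>165)).astype(np.uint8) 
    k,l,s,c=cv2.connectedComponentsWithStats(cv2.morphologyEx(mk,cv2.MORPH_OPEN,np.ones((3,3))))
    pt=(262,255) if n=="scene" else (255,235)
    i=l[pt[1],pt[0]]; print(i,s[i])
    if i:
        v,u=np.nonzero(l==i);P=np.array([ray(M,a,b,76)[:2] for a,b in zip(u,v)],np.float32); r=cv2.minAreaRect(P);print(r,cv2.boxPoints(r).round())
im=cv2.imread("pics/scene1.png");cv2.imwrite("pics/crop.png",cv2.resize(im[160:350,100:410],None,fx=2.5,fy=2.5,interpolation=cv2.INTER_CUBIC))
E
```

```text
scene
[279. 199.] 83 [447.  53.] [426.  36.] [467.  70.]
[224. 215.] 94 [ 431. -103.] [ 415. -122.] [449. -84.]
[294. 246.] 128 [617.   0.] [597. -15.] [638.  15.]
[228. 273.] 123 [ 618. -178.] [ 599. -193.] [ 639. -164.]
[ 20  39 145]
17 [ 177  183  174  113 8500]
((526.9539794921875, -42.00311279296875), (371.5511474609375, 284.80230712890625), 87.18690490722656) [[ 376. -221.]
 [ 660. -235.]
 [ 678.  137.]
 [ 394.  151.]]
side
[303. 207.] 28 [ 428. -104.] [ 416. -117.] [440. -89.]
[268. 226.] 36 [440.  58.] [425.  43.] [456.  72.]
[ 18  40 160]
0 [     0      0    560    420 234856]
```

View pics/crop.png

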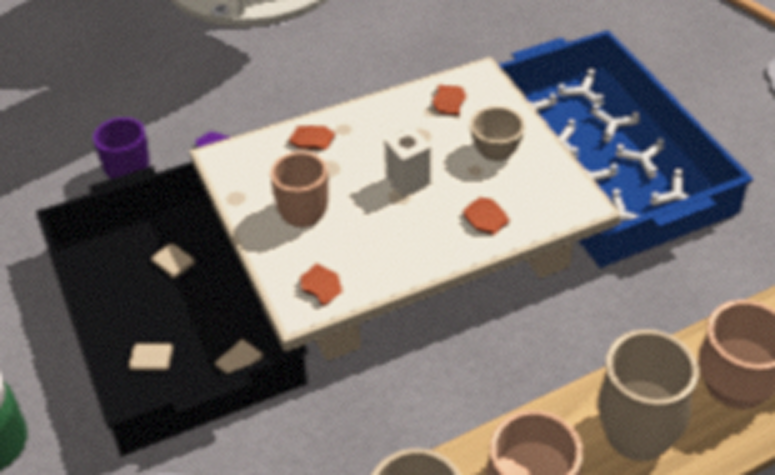

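The crop confirms four red-brown sherds on the shelf. The purple bit and purple cup stand on the bench beyond the black tub, so they're out of the job. Next I'll fix the shelf frame and work out the first move.

```bash
cat >> h.py <<'E'
def go(target,yaw):  # yaw: world angle of tool x
    s=telemetry.read_state(); R=np.array(s["eef_rot"]); cur=np.arctan2(R[1,0],R[0,0])
    c,n=np.cos(yaw),np.sin(yaw); Rt=np.array([[c,0,-n],[n,0,c],[0,-1,0]])
    d=Rt.T@(np.array(target)-s["eef_pos"])/10
    print("turn_y",round(-(yaw-cur),3),"then shift cm",d.round(2),"t",s["time_s"],"pos",np.round(s["eef_pos"],1))
E
python3 - <<'E'
from h import *
M=model("scene"); C=[ray(M,u,v,76)[:2] for u,v in [(176.8,220.8),(296,184),(347.2,245.2),(214.8,297.2)]]
C=np.array(C);print(C.round());c=C.mean(0); print(c, [np.linalg.norm(C[i]-C[i-1]).round() for i in range(4)])
a=(C[1]+C[2]-C[0]-C[3]);b=(C[2]+C[3]-C[0]-C[1]); th=np.arctan2(-a[0],a[1]);print("yaw",th,np.arctan2(b[1],b[0]))
ex=np.array([np.cos(th),np.sin(th)]);ey=np.array([-ex[1],ex[0]])
for p in [(447,53),(431,-103),(617,0),(618,-178)]: d=np.array(p)-c;print(p,(d@ex).round(),(d@ey).round())
go([500,-30,240],th)
E
```

```text
[[ 384. -219.]
 [ 403.  133.]
 [ 672.  122.]
 [ 662. -231.]]
[530.30983928 -48.82377079] [np.float64(277.0), np.float64(353.0), np.float64(269.0), np.float64(353.0)]
yaw -0.0413128734519246 -0.04174250188921131
(447, 53) -87.0 98.0
(431, -103) -97.0 -58.0
(617, 0) 85.0 52.0
(618, -178) 93.0 -125.0
turn_y -1.088 then shift cm [21.06 -2.59 54.39] t 0.2 pos [ 267.1 -564.7  214.1]
```

step_arm([
  [0,-0.4,0,0,-0.181,0,0.78],
  [0,-0.4,0,0,-0.181,0,0.78],
  [0,-0.4,0,0,-0.181,0,0.78],
  [0,-0.4,0,0,-0.181,0,0.78],
  [0,-0.4,0,0,-0.181,0,0.78],
  [0,-0.4,0,0,-0.181,0,0.78],
])

```text
time_s: 0.95
eef_pos: [267.2, -564.8, 238.5]
eef_rot: [[0.999, -0.0, 0.037], [-0.037, 0.0, 0.999], [-0.0, -1.0, 0.0]]
ft_force: [0.5, 0.3, 0.2]
opening: 0.368
```

step_arm([
  [2.1,0,5.4,0,0,0,0.78],
  [2.1,0,5.4,0,0,0,0.78],
  [2.1,0,5.4,0,0,0,0.78],
  [2.1,0,5.4,0,0,0,0.78],
  [2.1,0,5.4,0,0,0,0.78],
  [2.1,0,5.4,0,0,0,0.78],
  [2.1,0,5.4,0,0,0,0.78],
  [2.1,0,5.4,0,0,0,0.78],
  [2.1,0,5.4,0,0,0,0.78],
  [2.1,0,5.4,0,0,0,0.78],
  [0,0,0,0,0,0,0.78],
  [0,0,0,0,0,0,0.78],
])

```text
time_s: 2.45
eef_pos: [499.9, -34.6, 238.3]
eef_rot: [[0.999, -0.001, 0.042], [-0.042, -0.0, 0.999], [-0.001, -1.0, -0.0]]
ft_force: [-1.0, -0.4, -0.6]
opening: 0.108
```

```bash
python3 - <<'E'
from m import *
im,M,o=sherds("wrist","w1",z=83)
for x in o: print(*x)
print(telemetry.read_state()["opening"],telemetry.read_state()["ft_force"])
go([500,-30,240],-.042)
E
```

```text
[215.  99.] 1495 [442.  57.] [416.  38.] [466.  77.]
[400. 152.] 1477 [612.   3.] [588. -15.] [635.  20.]
[215. 260.] 989 [ 427. -101.] [ 406. -123.] [446. -77.]
[394. 308.] 227 [ 615. -164.] [ 590. -169.] [ 630. -157.]
0.11146045675700733 [0.47935823 0.03579864 1.13044379]
turn_y -0.001 then shift cm [ 0.   -0.16  0.52] t 2.5 pos [499.7 -35.1 238.4]
```

View pics/w1.png

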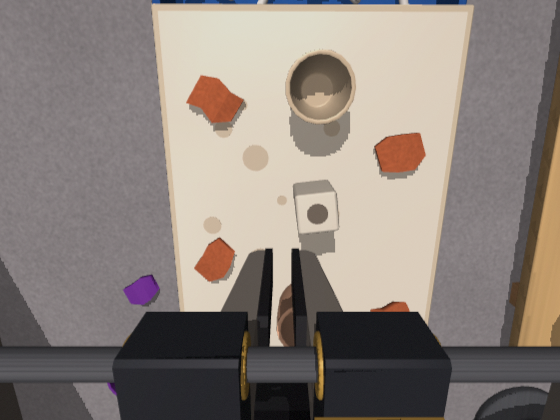

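The wrist view shows all four sherds at (215,99), (400,152), (215,260) and (394,308). The purple sherd at (142,291) is on the bench outside the shelf, and the tan discs are flat stains. I'll start with the sherd at (429,-102).

```bash
python3 - <<'E'
from h import *
go([431,-52,79],-.042)
E
```

```text
turn_y -0.001 then shift cm [-6.8  15.94 -1.97] t 2.5 pos [499.7 -35.1 238.4]
```

step_arm([
  [-2.3,2,-0.7,0,0,0,0.78],
  [-2.3,3,-0.7,0,0,0,0.78],
  [-2.2,3,-0.6,0,0,0,0.78],
  [0,3,0,0,0,0,0.78],
  [0,2.5,0,0,0,0,0.78],
  [0,1.4,0,0,0,0,0.78],
  [0,0.7,0,0,0,0,0.78],
  [0,0.3,0,0,0,0,0.78],
  [0,0,0,0,0,0,0.78],
])

```text
time_s: 3.62
eef_pos: [431.8, -51.7, 79.9]
eef_rot: [[0.999, 0.001, 0.043], [-0.043, -0.0, 0.999], [0.001, -1.0, -0.0]]
ft_force: [0.1, 0.5, 0.1]
opening: 0.112
```

step_arm([
  [0,0,-0.8,0,0,0,0.78],
  [0,0,-1.2,0,0,0,0.78],
  [0,0,-1.5,0,0,0,0.78],
  [0,0,-1.5,0,0,0,0.78],
  [0,0,-1.5,0,0,0,0.78],
  [0,0,-1.5,0,0,0,0.78],
])

```text
time_s: 4.38
eef_pos: [427.9, -132.7, 79.6]
eef_rot: [[0.999, -0.0, 0.043], [-0.043, 0.0, 0.999], [-0.0, -1.0, 0.0]]
ft_force: [-0.3, 0.7, 0.9]
opening: 0.111
```

```bash
python3 - <<'E'
from m import *
im,M,o=sherds("scene","s2")
for x in o:
    if 250<x[2][0]<900 and abs(x[2][1])<600: print(*x)
print(telemetry.read_state()["eef_pos"],telemetry.read_state()["ft_force"])
E
```

```text
[279. 200.] 82 [447.  53.] [426.  36.] [467.  70.]
[202. 221.] 101 [ 425. -163.] [ 406. -181.] [ 444. -144.]
[294. 246.] 128 [617.   0.] [597. -15.] [637.  15.]
[228. 273.] 121 [ 619. -178.] [ 599. -193.] [ 639. -164.]
[ 428.13270789 -133.81792708   79.62966596] [ 0.52727783 -0.85401226 -0.24339834]
```

step_arm([
  [0,0,-1.2,0,0,0,0.78],
  [0,0,-1.5,0,0,0,0.78],
  [0,0,-1.5,0,0,0,0.78],
  [0,0,-1.5,0,0,0,0.78],
  [0,0,-1.5,0,0,0,0.78],
  [0,0,-1.3,0,0,0,0.78],
  [0,0,-1.3,0,0,0,0.78],
  [0,0,0,0,0,0,0.78],
  [0,-3,0,0,0,0,0.78],
  [0,-4,0,0,0,0,0.78],
  [0,-2,0,0,0,0,0.78],
  [0,0,0,0,0,0,0.78],
])

```text
time_s: 5.92
eef_pos: [424.7, -229.6, 170.8]
eef_rot: [[0.999, 0.003, 0.043], [-0.043, -0.001, 0.999], [0.003, -1.0, -0.001]]
ft_force: [0.5, -0.5, -1.0]
opening: 0.107
```

```bash
python3 - <<'E'
from m import *
im,M,o=sherds("scene","s3")
for x in o:
    if 250<x[2][0]<900 and abs(x[2][1])<600: print(*x)
print(telemetry.read_state()["eef_pos"],telemetry.read_state()["ft_force"])
go([447,108,79],-.042)
cv2.imwrite("pics/c3.png",cv2.resize(im[160:350,100:410],None,fx=2.5,fy=2.5))
E
```

```text
[279. 200.] 81 [447.  53.] [426.  36.] [467.  70.]
[294. 246.] 129 [617.   0.] [597. -15.] [638.  15.]
[163. 253.] 118 [ 484. -291.] [ 467. -307.] [ 499. -272.]
[228. 273.] 123 [ 619. -178.] [ 599. -193.] [ 639. -164.]
[ 423.95176368 -229.19911265  169.65089394] [-0.01191337  0.09074159  0.03878682]
turn_y -0.001 then shift cm [ 0.89  9.07 33.79] t 5.975 pos [ 424.  -229.2  169.7]
```

View pics/c3.png

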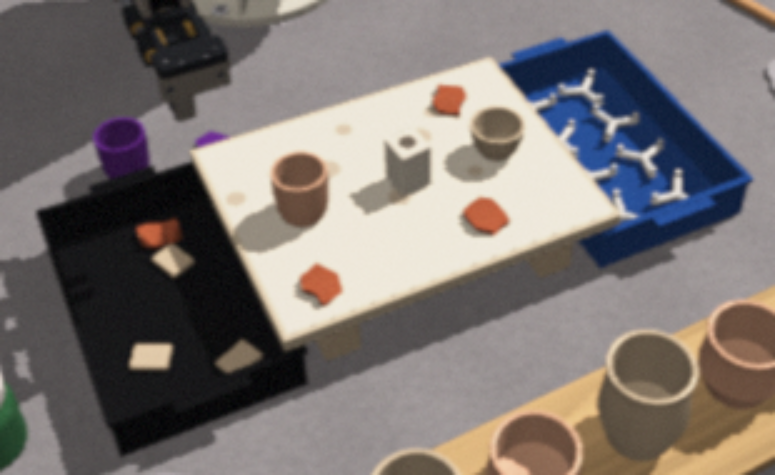

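The first sherd lies in the black tub at crop pixel (158,234) and the rest is unchanged. Next is the far-left sherd.

step_arm([
  [0.2,0,4.5,0,0,0,0.78],
  [0.2,0,5.5,0,0,0,0.78],
  [0.2,0,5.5,0,0,0,0.78],
  [0.2,0,5.5,0,0,0,0.78],
  [0.1,0,5.5,0,0,0,0.78],
  [0,0,4.5,0,0,0,0.78],
  [0,0,2.8,0,0,0,0.78],
  [0,3,0,0,0,0,0.78],
  [0,3,0,0,0,0,0.78],
  [0,2,0,0,0,0,0.78],
  [0,1,0,0,0,0,0.78],
  [0,0,0,0,0,0,0.78],
])

```text
time_s: 7.48
eef_pos: [446.4, 107.7, 78.6]
eef_rot: [[0.999, -0.002, 0.043], [-0.043, -0.001, 0.999], [-0.002, -1.0, -0.001]]
ft_force: [-0.3, -0.6, 0.1]
opening: 0.111
```

step_arm([
  [0,0,-0.8,0,0,0,0.78],
  [0,0,-1.2,0,0,0,0.78],
  [0,0,-1.5,0,0,0,0.78],
  [0,0,-1.5,0,0,0,0.78],
  [0,0,-1.5,0,0,0,0.78],
  [0,0,-1.5,0,0,0,0.78],
  [0,0,-1.5,0,0,0,0.78],
  [0,0,-1.5,0,0,0,0.78],
  [0,0,-1.5,0,0,0,0.78],
  [0,0,-1.5,0,0,0,0.78],
  [0,0,-1.5,0,0,0,0.78],
  [0,0,-1.5,0,0,0,0.78],
])

```text
time_s: 8.98
eef_pos: [440.0, -63.0, 79.6]
eef_rot: [[0.999, 0.0, 0.043], [-0.043, 0.0, 0.999], [0.0, -1.0, 0.0]]
ft_force: [0.9, 0.1, 0.2]
opening: 0.11
```

```bash
python3 - <<'E'
from m import *
im,M,o=sherds("scene","s4")
for x in o:
    if 250<x[2][0]<900 and abs(x[2][1])<600: print(*x)
go([432,-232,79],-.042)
E
```

```text
[233. 218.] 101 [455. -89.] [ 436. -107.] [475. -75.]
[294. 246.] 127 [617.   0.] [597. -16.] [638.  15.]
[162. 252.] 106 [ 482. -291.] [ 467. -308.] [ 499. -271.]
[228. 273.] 122 [ 618. -178.] [ 599. -193.] [ 639. -164.]
turn_y -0.001 then shift cm [ -0.1    0.06 -16.82] t 9.025 pos [440.  -64.   79.6]
```

```bash
python3 - <<'E'
from h import *
M=model("scene")
print("cup foot pts",[ray(M,u,v,76)[:2].round() for u,v in [(220,249),(211,244),(230,246)]],"rim", [ray(M,u,v,134)[:2].round() for u,v in [(209,227),(231,227),(220,221),(220,233)]])
im=cv2.imread("pics/s4.png");cv2.imwrite("pics/c4.png",cv2.resize(im[170:300,160:320],None,fx=4.5,fy=4.5))
E
```

```text
cup foot pts [array([ 532., -161.]), array([ 505., -174.]), array([ 534., -135.])] rim [array([ 504., -173.]), array([ 530., -126.]), array([ 498., -141.]), array([ 536., -158.])]
```

View pics/c4.png

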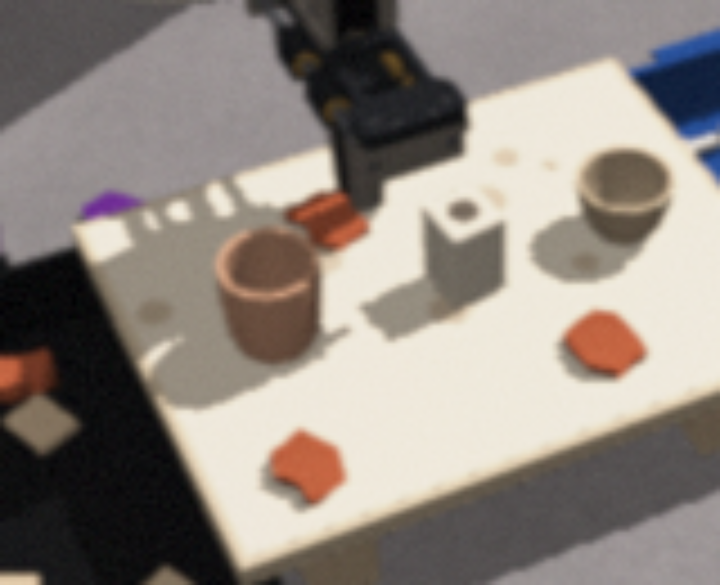

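The sherd is swinging to +x towards the cup (centre about (517,-150), 56 mm wide). I'll back off, re-centre behind it and push slightly towards -x.

step_arm([
  [0,0,1,0,0,0,0.78],
  [0,0,1,0,0,0,0.78],
  [1.1,0,0,0,0.08,0,0.78],
  [1.1,0,0,0,0.08,0,0.78],
  [0,0,0,0,0,0,0.78],
  [0,0,-0.8,0,0,0,0.78],
  [0,0,-1.2,0,0,0,0.78],
  [0,0,-1.5,0,0,0,0.78],
  [0,0,-1.5,0,0,0,0.78],
  [0,0,-1.5,0,0,0,0.78],
  [0,0,-1.5,0,0,0,0.78],
])

```text
time_s: 10.4
eef_pos: [446.4, -123.4, 79.6]
eef_rot: [[0.979, 0.0, 0.202], [-0.202, -0.0, 0.979], [0.0, -1.0, -0.0]]
ft_force: [0.7, -0.3, 0.7]
opening: 0.109
```

```bash
python3 - <<'E'
from m import *
im,M,o=sherds("scene","s5")
for x in o:
    if 250<x[2][0]<900 and abs(x[2][1])<600: print(*x)
go([432,-232,79],-.2)
im,M,o=sherds("side","s5b")
for x in o:
    if 250<x[2][0]<900 and abs(x[2][1])<600: print(*x)
E
```

```text
[207. 221.] 39 [ 432. -154.] [ 419. -163.] [ 448. -141.]
[294. 246.] 128 [617.   0.] [597. -15.] [638.  15.]
[163. 252.] 90 [ 483. -289.] [ 469. -306.] [ 499. -271.]
[228. 273.] 122 [ 619. -178.] [ 599. -193.] [ 639. -164.]
turn_y -0.003 then shift cm [  0.74   0.06 -10.83] t 10.45 pos [ 446.2 -124.4   79.6]
[243. 199.] 26 [615.  -0.] [600. -12.] [628.  12.]
```

step_arm([
  [0,0,-1.2,0,0,0,0.78],
  [0,0,-1.5,0,0,0,0.78],
  [0,0,-1.5,0,0,0,0.78],
  [0,0,-1.5,0,0,0,0.78],
  [0,0,-1.5,0,0,0,0.78],
  [0,0,-1.5,0,0,0,0.78],
  [0,0,-1.3,0,0,0,0.78],
  [0,0,-1.0,0,0,0,0.78],
  [0,0,0,0,0,0,0.78],
  [0,-3,0,0,0,0,0.78],
  [0,-4,0,0,0,0,0.78],
  [0,-2,0,0,0,0,0.78],
])

```text
time_s: 12.0
eef_pos: [425.2, -229.8, 171.5]
eef_rot: [[0.98, 0.002, 0.201], [-0.201, -0.001, 0.98], [0.002, -1.0, -0.0]]
ft_force: [0.8, 1.5, -1.0]
opening: 0.11
```

```bash
python3 - <<'E'
from m import *
im,M,o=sherds("scene","s6")
for x in o:
    if 250<x[2][0]<900 and abs(x[2][1])<600: print(*x)
go([620,-128,79],-.042)
E
```

```text
[294. 246.] 126 [617.   0.] [597. -15.] [638.  15.]
[163. 252.] 109 [ 482. -290.] [ 464. -306.] [ 500. -270.]
[228. 273.] 121 [ 619. -178.] [ 599. -193.] [ 639. -164.]
turn_y -0.161 then shift cm [18.94  9.42 11.04] t 12.05 pos [ 426.1 -230.3  173.2]
```

```bash
python3 - <<'E'
import cv2
im=cv2.imread("pics/s6.png");cv2.imwrite("pics/c6.png",cv2.resize(im[190:310,110:270],None,fx=4.5,fy=4.5))
E
```

```text
(no output)
```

View pics/c6.png

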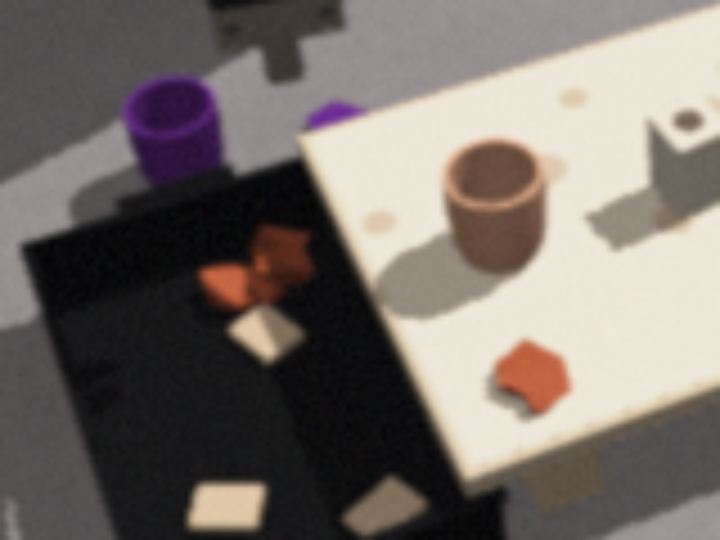

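Both left sherds lie in the black tub, the second in shadow at crop pixel (283,255). The cup is untouched. Now the right strip, nearer sherd first.

step_arm([
  [0,0,0,0,-0.16,0,0.78],
  [3,0,1.8,0,0,0,0.78],
  [4,0,2.4,0,0,0,0.78],
  [4,0,2.4,0,0,0,0.78],
  [4,0,2.3,0,0,0,0.78],
  [3.1,0,1.7,0,0,0,0.78],
  [0.9,2,0.5,0,0,0,0.78],
  [0,3,0,0,0,0,0.78],
  [0,2.8,0,0,0,0,0.78],
  [0,1.2,0,0,0,0,0.78],
  [0,0.3,0,0,0,0,0.78],
  [0,0,0,0,0,0,0.78],
])

```text
time_s: 13.55
eef_pos: [618.2, -127.3, 76.6]
eef_rot: [[0.999, -0.001, 0.043], [-0.043, 0.0, 0.999], [-0.001, -1.0, 0.0]]
ft_force: [0.8, -0.1, -0.6]
opening: 0.11
```

step_arm([
  [0.1,-0.3,0,0,0,0,0.78],
  [0,0,-0.8,0,0,0,0.78],
  [0,0,-1.2,0,0,0,0.78],
  [0,0,-1.5,0,0,0,0.78],
  [0,0,-1.5,0,0,0,0.78],
  [0,0,-1.5,0,0,0,0.78],
  [0,0,-1.5,0,0,0,0.78],
  [0,0,-1.5,0,0,0,0.78],
  [0,0,-1.2,0,0,0,0.78],
  [0,0,-1.0,0,0,0,0.78],
  [0,0,0,0,0,0,0.78],
])

```text
time_s: 14.92
eef_pos: [615.0, -244.7, 79.5]
eef_rot: [[0.999, 0.0, 0.044], [-0.044, -0.0, 0.999], [0.0, -1.0, -0.0]]
ft_force: [-0.5, -0.7, -0.3]
opening: 0.107
```

```bash
python3 - <<'E'
from m import *
im,M,o=sherds("scene","s7")
for x in o:
    if 250<x[2][0]<900 and abs(x[2][1])<600: print(*x)
go([618,55,79],-.042)
E
```

```text
[294. 246.] 128 [617.   0.] [597. -15.] [638.  15.]
[163. 252.] 106 [ 481. -290.] [ 466. -306.] [ 500. -270.]
[187. 306.] 83 [ 660. -296.] [ 647. -309.] [ 670. -280.]
turn_y -0.001 then shift cm [-0.95  0.05 29.91] t 14.975 pos [ 615.  -244.3   79.5]
```

step_arm([
  [0,-3,0,0,0,0,0.78],
  [0,-4,0,0,0,0,0.78],
  [-0.3,-2,4.4,0,0,0,0.78],
  [-0.3,0,5.5,0,0,0,0.78],
  [-0.3,0,5.5,0,0,0,0.78],
  [-0.2,0,5.5,0,0,0,0.78],
  [0,0,5.5,0,0,0,0.78],
  [0,0,3.5,0,0,0,0.78],
  [0,3,0,0,0,0,0.78],
  [0,3.2,0,0,0,0,0.78],
  [0,2,0,0,0,0,0.78],
  [0,0.6,0,0,0,0,0.78],
])

```text
time_s: 16.48
eef_pos: [616.1, 55.3, 80.4]
eef_rot: [[0.999, -0.002, 0.043], [-0.043, -0.0, 0.999], [-0.002, -1.0, -0.0]]
ft_force: [0.6, -0.6, 0.7]
opening: 0.104
```

step_arm([
  [0,0.1,0,0,0,0,0.78],
  [0,0,0,0,0,0,0.78],
])

```text
time_s: 16.73
eef_pos: [617.6, 55.0, 81.5]
eef_rot: [[0.999, 0.001, 0.043], [-0.043, 0.0, 0.999], [0.001, -1.0, 0.0]]
ft_force: [-0.2, -0.6, 0.3]
opening: 0.114
```

step_arm([
  [0,0.2,0,0,0,0,0.78],
  [0,0,-0.8,0,0,0,0.78],
  [0,0,-1.2,0,0,0,0.78],
  [0,0,-1.5,0,0,0,0.78],
  [0,0,-1.5,0,0,0,0.78],
  [0,0,-1.5,0,0,0,0.78],
  [0,0,-1.5,0,0,0,0.78],
  [0,0,-1.5,0,0,0,0.78],
])

```text
time_s: 17.73
eef_pos: [612.8, -40.9, 78.6]
eef_rot: [[0.999, 0.0, 0.043], [-0.043, 0.0, 0.999], [0.0, -1.0, 0.0]]
ft_force: [-0.3, 0.8, 0.2]
opening: 0.108
```

```bash
python3 - <<'E'
from m import *
im,M,o=sherds("scene","s8")
for x in o:
    if 250<x[2][0]<900 and abs(x[2][1])<600: print(*x)
go([612,-240,79],-.042)
E
```

```text
[174. 245.] 33 [ 471. -257.] [ 455. -264.] [ 485. -251.]
[163. 252.] 115 [ 482. -290.] [ 466. -306.] [ 499. -269.]
[268. 255.] 141 [612. -69.] [593. -84.] [632. -51.]
[186. 306.] 73 [ 660. -297.] [ 647. -310.] [ 669. -284.]
turn_y -0.002 then shift cm [  0.76  -0.04 -19.75] t 17.775 pos [612.7 -42.4  78.6]
```

Well centred, so I'll carry on.

step_arm([
  [0,0,-1.2,0,0,0,0.78],
  [0,0,-1.5,0,0,0,0.78],
  [0,0,-1.5,0,0,0,0.78],
  [0,0,-1.5,0,0,0,0.78],
  [0,0,-1.5,0,0,0,0.78],
  [0,0,-1.5,0,0,0,0.78],
])

```text
time_s: 18.52
eef_pos: [609.0, -127.8, 78.6]
eef_rot: [[0.999, 0.0, 0.043], [-0.043, -0.0, 0.999], [0.0, -1.0, -0.0]]
ft_force: [0.4, -0.2, -0.2]
opening: 0.108
```

```bash
python3 - <<'E'
from m import *
im,M,o=sherds("scene","s9")
for x in o:
    if 250<x[2][0]<900 and abs(x[2][1])<600: print(*x)
go([609,-240,79],-.042)
E
```

```text
[174. 245.] 25 [ 471. -257.] [ 454. -263.] [ 484. -250.]
[163. 252.] 118 [ 482. -290.] [ 465. -306.] [ 500. -270.]
[235. 267.] 147 [ 608. -155.] [ 588. -171.] [ 628. -138.]
[187. 306.] 65 [ 661. -296.] [ 650. -310.] [ 669. -282.]
turn_y -0.001 then shift cm [  0.47  -0.04 -11.06] t 18.575 pos [ 609.  -129.3   78.6]
```

step_arm([
  [0,0,-1.2,0,0,0,0.78],
  [0,0,-1.5,0,0,0,0.78],
  [0,0,-1.5,0,0,0,0.78],
  [0,0,-1.5,0,0,0,0.78],
  [0,0,-1.5,0,0,0,0.78],
  [0,0,-1.5,0,0,0,0.78],
  [0,0,-1.3,0,0,0,0.78],
  [0,0,-1.0,0,0,0,0.78],
  [0,0,0,0,0,0,0.78],
  [0,-3,0,0,0,0,0.78],
  [0,-4,0,0,0,0,0.78],
  [0,-4,0,0,0,0,0.78],
])

```text
time_s: 20.08
eef_pos: [604.1, -236.0, 189.5]
eef_rot: [[0.999, -0.001, 0.043], [-0.043, 0.0, 0.999], [-0.001, -1.0, 0.0]]
ft_force: [0.6, 0.2, -0.1]
opening: 0.112
```

step_arm([
  [0,-4,3,0,0,0,0.78],
  [0,-4,3,0,0,0,0.78],
  [0,-2,3,0,0,0,0.78],
  [0,0,0,0,0,0,0.78],
  [0,0,0,0,0,0,0.78],
])

```text
time_s: 20.7
eef_pos: [607.8, -146.8, 287.8]
eef_rot: [[0.999, -0.001, 0.042], [-0.042, -0.0, 0.999], [-0.001, -1.0, -0.0]]
ft_force: [-0.5, -0.3, -0.6]
opening: 0.109
```

```bash
python3 - <<'E'
from m import *
im,M,o=sherds("scene","s10",z=12)
for x in o:
    if 250<x[2][0]<900 and abs(x[2][1])<600: print(*x)
im2,M2,o=sherds("wrist","w10",z=12)
for x in o: print(*x)
cv2.imwrite("pics/c10.png",np.hstack([cv2.resize(im[165:345,100:310],(400,343)),cv2.resize(im2,(400,343),interpolation=cv2.INTER_AREA)]))
E
```

```text
[163. 252.] 111 [ 412. -278.] [ 393. -295.] [ 432. -257.]
[187. 297.] 63 [ 580. -275.] [ 571. -287.] [ 591. -258.]
[186. 307.] 75 [ 608. -287.] [ 594. -304.] [ 616. -270.]
[148. 266.] 652 [ 410. -273.] [ 381. -299.] [ 432. -250.]
[281. 268.] 327 [ 599. -283.] [ 587. -304.] [ 612. -259.]
```

View pics/c10.png

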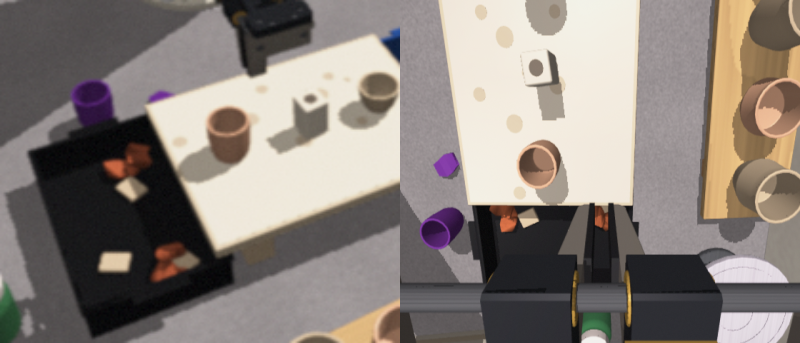

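Four sherds lie in the black tub, two by left-crop pixel (128,160) and two by (168,262). The shelf is clear and the ware is standing. I'll hand it in.

```bash
python3 -c "
from cell import arm,telemetry
print(arm.finish_job(), telemetry.read_state()['time_s'])"
```

```text
the job is handed in; nothing more can be done
the job is handed in; nothing more can be done
```

I swept all four red-brown sherds over the -y end of the shelf into the black scrap tub, using the nearly shut fingertips and pushing only. The job was handed in at about 21 s on the robot's clock, with the arm raised clear.

- **Problem on the way:** the far-left sherd slid sideways towards the cup partway along. I backed off, re-centred behind it and pushed it on at a slight angle. The cup did not appear to move.
- **Last checks:** the scene view shows two pairs of sherds in the black tub and none left on the part of the shelf in view. The wrist view agrees, though the gripper hides part of the right-hand pair. In each pair the sherds overlap or lie in shadow, so I counted them by eye as well as by colour.
- **Rest of the scene:** the cup, bowl and prop stand where they were, and the purple cup and purple sherd were left alone. I did not look again at the blue tub, knife and rib at the end, but the arm never went near them.
- **Force:** wrist force read about 2 N or less at every reading.

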